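# Stack the empty case bin half a turn round

### The arm

A 7-joint arm with a two-finger parallel gripper is mounted at the origin on a cart in front of the work surface, level with it; the furniture and walls round the work are solid. World frame = base frame: x ahead of the robot, y to its left, z up, the work surface at z = 0. Lengths are in m, angles in rad, forces in N, time in s.
With the tool pointing down it reaches from about 0.425 to 0.925 m from the base axis. Payload 6.8 kg.
Tool frame: the origin (TCP) lies midway between the tips of the shut fingers; the grasp point (between the pads) lies 19 mm behind it (robot.tcp_to_grasp is the distance from the TCP to the grasp point, in m); z points along the fingers, y is the line along which they close (so a half turn about z gives the same grasp; the last joint's range is limited). The gripper opens to 85 mm and grips with 20 to 120 N. Pads are 22 mm wide; open, the fingers measure 114 mm over their backs; the gripper's body (76 mm by 85 mm) begins 54 mm behind the grasp point. The pads swing forward as they close: fully open they stand 13 mm farther back than shut.
Start: joints at [-1.241, 0.477, 0.022, 1.555, -0.011, 1.109, -0.083], TCP at [0.286, 0.611, 0.231] pointing down, gripper open.
Joint ranges: [-2.96, 2.96], [-0.34, 2.1], [-1.41, 1.46], [0.24, 2.44], [-1.37, 4.51], [0.17, 1.92], [-2.96, 2.96]. Speed limits (rad/s): [2.39, 2.39, 3.14, 3.14, 3.14, 3.14, 3.14].

### API

Orientations are given as a unit quaternion [w, x, y, z].
In Python, from cell import get_obs, grab_frame, calibration, robot gives the robot as it stands.
- The arm moves only by the shell command python3 -m crank 'ROWS'. ROWS is JSON, a list that holds one entry, the list of rows, each a list of 7 numbers: the shift along the tool's x, y, z as a fraction of full scale, then the turn, a rotation vector about the tool's x, y, z as a fraction of full scale, then the gripper command: -1 is shut, 1 is fully open, values between are in proportion. A call has 1 to 10 rows; each row shifts and turns the commanded pose from where the row before left it, along the tool's axes as they then stand; what a row does not reach is not made up. Full scale, the value 1, is 0.1 m for a shift and 60 degrees for a turn. A row lasts 1/8 s, in which the tool goes at most 62.5 mm and 10.7 degrees, less where a joint would pass 70% of its speed; a pose out of reach is approached as far as the arm can. A call with a number of a shift or a turn outside -1 to 1 is refused whole. A call with a gripper value outside its range is refused whole. The fingers move at their own pace and stop on an object; the grip force is fixed at half the most. Time passes only in rows, so rows that do not move let the fingers close. It gives the time, the measured TCP pose, the force, the opening and the grip force at its end, in the units of the state.
- get_obs(): the state, without advancing time (a new reading comes with each control period).
- grab_frame(name): name is "scene" or "top" or "wrist"; returns the picture (384x512x3 uint8, blue, green, red); there is no depth.
- calibration(name): a dict with "vertical_fov" (degrees; the focal length in pixels is half the picture's height over the tangent of half this angle, whatever the lens; pixels are square), "cx", "cy" (the principal point, pixels), "D" ([k1, k2, p1, p2, k3] as OpenCV has them; the pictures are not rectified), "R" (3x3) and "t" (3): a world point X has camera coordinates R X + t. Camera axes: x right, y down, z forward; pixel columns grow to the right and rows downward; lengths in m; the calibration is good to about 2 mm. A picture is of the moment at which its call begins: read the wrist's pose just before it. calibration takes no time and is no camera call; for the wrist camera it gives the pose at the moment of the call.
- robot.hand_in(): hands the job in; it is judged then, once.
The state is a dict: "clock": time; "qpos": joint angles; "dq": joint speeds; "joint_efforts": joint torques, N m; "eef_pos": TCP position; "eef_rot": TCP orientation; "force": force on the tool from outside, world axes, zero at the start; "torque": the same for the moment, N m; "finger_gap": finger opening in m; "gripper_force": force on a finger pad.
Only numpy, scipy, OpenCV 4.12 (cv2) and the standard library are available. Lean on these libraries where they do the work, as an engineer would, in place of code of your own. Each camera call takes 0.05 s, during which the arm holds its last target. There are 200 camera calls.

### The job

Stack the long empty bin on top of the long bin that holds the syringe, turned end for end so that its dipped front is above the other bin's plain end and it rests level on the ledges inside, instead of nesting down onto the syringe. Leave the syringe in its bin, that bin where it stands, and the short bin alone.

Things in the scene. Friction and masses are not known exactly. Their poses are not given: they have to be found in the camera images.
- empty_bin_grip (a point): the long empty bin: tapered, open, grey plastic, rim 140 x 62 mm, underside 122 x 44 mm, 45 mm high, about 0.12 kg, on the worktop. This point: bin's mid-length and mid-width, 38 mm above its underside. Own x along the length, z up, dipped front at -x (at first roughly towards the robot). Held across its 62 mm width by upright bands on the long sides, 35 to 45 mm above the underside.
- empty_bin_front (a point): middle of the dip's lower edge in the long empty bin's front wall, 66 mm to -x of mid-length, 22 mm above the underside (dip 36 mm wide, small blank card below it; the other end is full height). The floor's long edges have 16 mm notches at x = +22 and -50 mm, which let the bin sink over another's ledges when both face the same way.
- full_bin: the long bin holding the syringe: same moulding and axes, 0.3 kg, loose, dip also roughly towards the robot at first. Origin: centre of its underside. Two ledges inside each long wall, at x = +22 and -50 mm, tops 33 mm up. A bin set in turned half round and centred rests on them, its underside 33 mm above this one's, with 4 to 5 mm play each way; the tapered walls guide it in.
- syringe: a shade syringe, 98 x 16 x 20 mm, black barrel with a white flag, lying lengthwise in the full bin on its floor. Origin: under its middle, at its lowest point
- short_bin: a bystander: an empty bin of the same make, height and width but shorter, rim 90 x 62 mm, on the worktop. Origin: centre of its underside
There are look-alikes about, which are no part of the job. What is shaped like the full_bin but green is not meant.

How it is judged:
By the outcome, as a careful person would: the job done as asked, in the order asked, and still so for the second after the job is handed in, with the robot touching nothing.
It also fails if it takes over 38 s, if anything falls off the work surface, if the arm or the gripper's body presses on something with over 40 N, if the wrist force passes 120 N, or if a joint passes its speed limit or range.

## Working session

There is one attempt and no reset: what is moved stays moved. The work goes in short steps, Python scripts to look and compute and a shell command to move; the robot and the scene stay as the last step left them, time stands still between calls to the robot, and variables do not carry over. Pictures are saved under pics/ and viewed, at most 10 in all, crops included, and the job is handed in when it is done.

```bash
mkdir -p pics; ls; python3 - <<'E'
from cell import get_obs, grab_frame, calibration, robot
import cv2
for n in("scene","top"):
    cv2.imwrite(f"pics/{n}0.png",grab_frame(n)); c=calibration(n); print(n,c)
o=get_obs();print(o)
E
```

```text
pics
scene {'vertical_fov': 53.24599225989432, 'cx': 264.74212429212537, 'cy': 190.13404286978337, 'D': array([0.04442427, 0.        , 0.        , 0.        , 0.        ]), 'R': array([[-0.78604879, -0.61807386, -0.01058332],
       [-0.39575141,  0.51630998, -0.75947668],
       [ 0.47487696, -0.59279736, -0.65044843]]), 't': array([0.31632548, 0.28101507, 0.58925811])}
top {'vertical_fov': 51.072697926945416, 'cx': 253.40959129749683, 'cy': 193.85187204550604, 'D': array([-0.101178,  0.      ,  0.      ,  0.      ,  0.      ]), 'R': array([[ 0.01613475, -0.99933486, -0.03270329],
       [-0.99288604, -0.01215446, -0.11844654],
       [ 0.11797027,  0.03438174, -0.99242174]]), 't': array([-0.08413845,  0.49648609,  0.83778904])}
{'clock': 0.1, 'qpos': array([-1.24109484,  0.47770808,  0.02233533,  1.55637268, -0.01151533,
        1.10929712, -0.08309486]), 'dq': array([ 0.00091455, -0.00384498, -0.00010743, -0.00290082, -0.0006931 ,
       -0.00213585, -0.00016696]), 'joint_efforts': array([ 4.65749137e-03, -5.97755921e+01,  1.61355838e+00, -2.81957442e+01,
        1.27949865e-02,  5.02249139e-03,  2.61552742e-05]), 'eef_pos': array([0.28593748, 0.61084297, 0.23042058]), 'eef_rot': array([-1.29117755e-04,  2.17144635e-01,  9.76139089e-01, -8.18585916e-04]), 'force': array([ 0.05071997,  0.45323518, -0.23613037]), 'torque': array([-0.00336552, -0.01442429, -0.0217293 ]), 'gripper_force': 0.0, 'finger_gap': 0.08548760983971523}
```

View pics/top0.png

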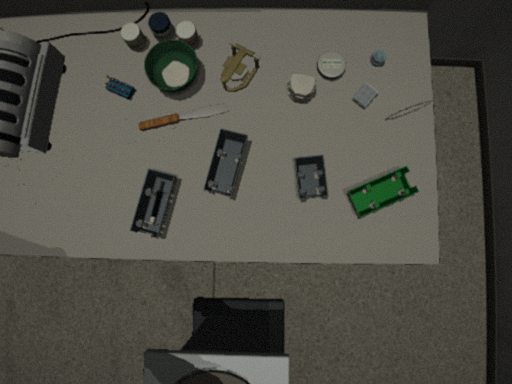

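View pics/scene0.png

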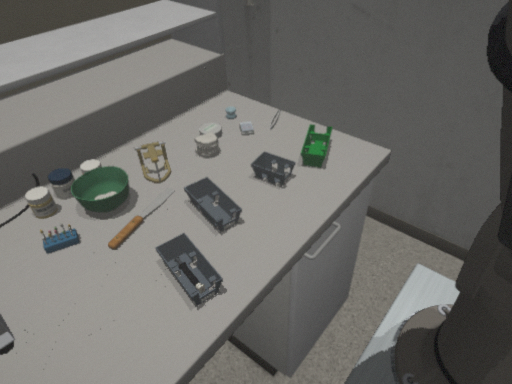

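The top view shows the long grey bin with the syringe at (155,203), a long grey empty bin at (228,163), a short grey bin at (311,177) and a green look-alike at (382,192). The middle long grey empty one fits as the bin to move. I'll confirm this in an enlarged crop.

```bash
python3 - <<'E'
import cv2,numpy as np
a=cv2.imread("pics/top0.png")[120:245,120:260]
a=(255*(a/255.)**.5).astype('uint8')
a=cv2.resize(a,None,fx=4.5,fy=4.5,interpolation=cv2.INTER_CUBIC)
for k in range(0,140,20):
    cv2.putText(a,str(120+k),(int(k*4.5),10),0,.35,(0,0,255)); cv2.line(a,(int(k*4.5),0),(int(k*4.5),570),(0,0,255) if 0 else (0,120,255),1)
for k in range(0,125,20):
    cv2.putText(a,str(120+k),(0,int(k*4.5)+10),0,.35,(0,0,255)); cv2.line(a,(0,int(k*4.5)),(630,int(k*4.5)),(0,120,255),1)
cv2.imwrite("pics/crop1.png",a)
E
```

```text
(no output)
```

View pics/crop1.png

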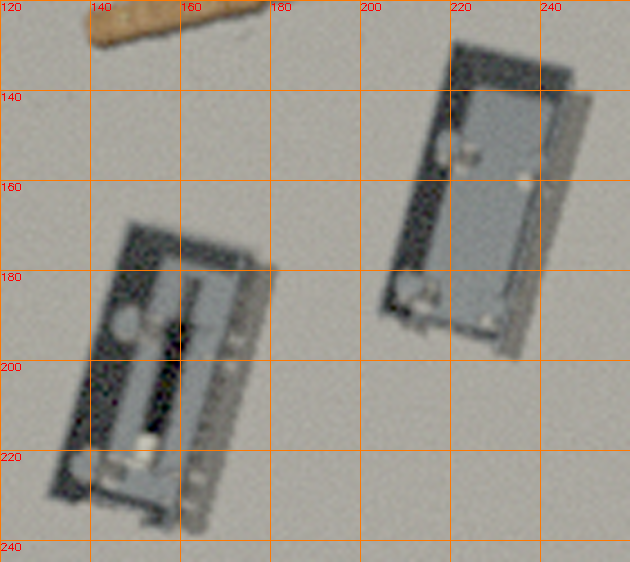

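```bash
cat > h.py <<'E'
import cv2,numpy as np
from cell import get_obs, grab_frame, calibration, robot
def K(c):
    f=192/np.tan(np.radians(c["vertical_fov"])/2); return np.array([[f,0,c["cx"]],[0,f,c["cy"]],[0,0,1.]])
def back(c,uv,z):
    n=cv2.undistortPoints(np.array(uv,float).reshape(-1,1,2),K(c),c["D"])[:,0]
    d=np.c_[n,np.ones(len(n))]@c["R"]; C=-c["R"].T@c["t"]
    return C+d*((z-C[2])/d[:,2])[:,None]
def proj(c,X):
    return cv2.projectPoints(np.array(X,float).reshape(-1,1,3),cv2.Rodrigues(c["R"])[0],c["t"],K(c),c["D"])[0][:,0]
def box(x,y,yaw):
    P=[]
    for l,w,z in((.140,.062,.045),(.122,.044,0)):
        P+=[[sx*l/2,sy*w/2,z] for sx,sy in((1,1),(1,-1),(-1,-1),(-1,1))]
    c,s=np.cos(yaw),np.sin(yaw); P=np.array(P)
    return np.c_[x+c*P[:,0]-s*P[:,1],y+s*P[:,0]+c*P[:,1],P[:,2]]
def overlay(img,c,poses,x0,y0,x1,y1,s):
    a=(255*(img[y0:y1,x0:x1]/255.)**.5).astype('uint8'); a=cv2.resize(a,None,fx=s,fy=s,interpolation=cv2.INTER_CUBIC)
    for p in poses:
        q=np.round((proj(c,box(*p))-[x0,y0]+.5)*s).astype(int)
        cv2.polylines(a,[q[:4]],True,(0,0,255),1); cv2.polylines(a,[q[4:]],True,(0,255,255),1)
    return a
E
python3 - <<'E'
from h import *
c=calibration("top")
print(-c["R"].T@c["t"])
for n,uv in(("full",[(149,170),(181,179),(166,238),(131,230)]),("empty",[(221,129),(251,140),(236,199),(204,190)])):
    p=back(c,uv,.045); print(n,p.round(4).tolist(),p.mean(0).round(4),[np.linalg.norm(p[i]-p[i-1]).round(4) for i in range(4)])
    for i,j in((3,0),(2,1)):
        d=p[j]-p[i]; print(np.degrees(np.arctan2(d[1],d[0])))
E
```

```text
[ 0.39547746 -0.10685261  0.88749552]
full [[0.5448, 0.149, 0.045], [0.5258, 0.078, 0.045], [0.3994, 0.1056, 0.045], [0.4148, 0.1823, 0.045]] [0.4712 0.1287 0.045 ] [np.float64(0.1342), np.float64(0.0735), np.float64(0.1293), np.float64(0.0783)]
-14.370754516306777
-12.30458091080253
empty [[0.6363, -0.0051, 0.045], [0.6122, -0.0706, 0.045], [0.4842, -0.041, 0.045], [0.5026, 0.0276, 0.045]] [ 0.5588 -0.0223  0.045 ] [np.float64(0.1376), np.float64(0.0698), np.float64(0.1314), np.float64(0.0711)]
-13.748455268846357
-13.000980360556381
```

```bash
python3 - <<'E'
from h import *
P=[(0.562,-0.0188,np.radians(-13.7)),(0.472,0.1356,np.radians(-14))]
t=overlay(cv2.imread("pics/top0.png"),calibration("top"),P,120,120,260,245,4)
s=overlay(cv2.imread("pics/scene0.png"),calibration("scene"),P,150,170,250,310,4)
s=s[:600,:]
a=np.zeros((600,s.shape[1]//1+0,3),'uint8')
h=max(t.shape[0],s.shape[0]);pad=lambda i:cv2.copyMakeBorder(i,0,h-i.shape[0],0,0,0)
o=np.hstack([pad(t),pad(s)]);cv2.imwrite("pics/ov1.png",cv2.resize(o,(800,int(o.shape[0]*800/o.shape[1]))))
E
```

```text
(no output)
```

View pics/ov1.png

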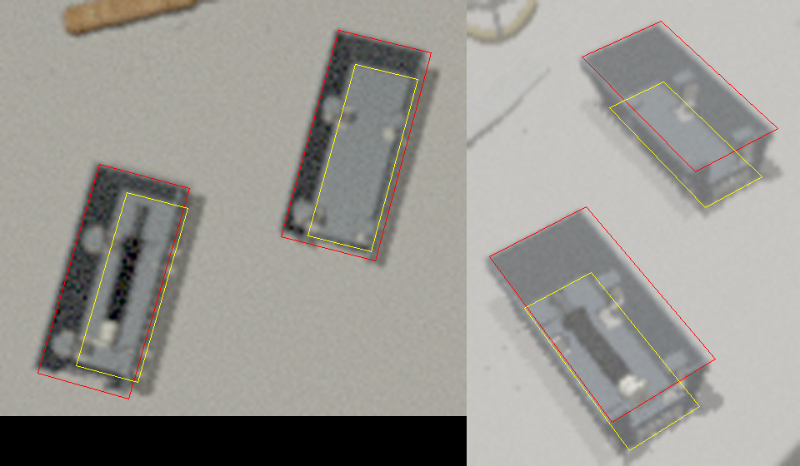

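The overlay fits both bins in both views. The empty bin is centred near (0.562, -0.019) and the full bin near (0.472, 0.136), both at a yaw of about -14° with their dips towards the robot. The syringe lies in the left one.

```bash
cat >> h.py <<'E'
from scipy.spatial.transform import Rotation as Ro
def plan(pos,yaw_y,far=0):
    """shift in tool axes (units of 0.1 m) in present frame and after turning; turn rotvec (units of 60 deg); tool-down with tool y at yaw_y deg"""
    o=get_obs(); R0=Ro.from_quat(np.roll(o["eef_rot"],-1)); a=np.radians(yaw_y)
    y=np.array([np.cos(a),np.sin(a),0]); z=np.array([0,0,-1.]); R1=Ro.from_matrix(np.c_[np.cross(y,z),y,z])
    d=np.array(pos)-o["eef_pos"]
    print("t",round(o["clock"],2),"pos",o["eef_pos"].round(4),"yaw_y",np.degrees(np.arctan2(*R0.as_matrix()[[1,0],1])).round(2),"tilt",R0.as_matrix()[2].round(4),"q",o["qpos"].round(2),"F",o["force"].round(1),"gap",o["finger_gap"].round(4))
    print("shift before turn",(R0.inv().apply(d)/.1).round(3),"after turn",(R1.inv().apply(d)/.1).round(3),"turn",((R0.inv()*R1).as_rotvec()/np.radians(60)).round(3))
E
python3 -c "
from h import *
plan([0.562,-.0188,.22],76.3)"
```

```text
Traceback (most recent call last):
  File "h.py", line 29, in plan
    print("t",round(o["clock"],2),"pos",o["eef_pos"].round(4),"yaw_y",np.degrees(np.arctan2(*R0.as_matrix()[[1,0],1])).round(2),"tilt",R0.as_matrix()[2].round(4),"q",o["qpos"].round(2),"F",o["force"].round(1),"gap",o["finger_gap"].round(4))
                                                                                                                                                                                                                       ^^^^^^^^^^^^^^^^^^^^^
AttributeError: 'float' object has no attribute 'round'
```

```bash
sed -i 's/o\["finger_gap"\].round(4)/round(o["finger_gap"],4)/' h.py
python3 -c "
from h import *
plan([0.562,-.0188,.22],76.3)"
```

```text
t 0.1 pos [0.2859 0.6108 0.2304] yaw_y 64.92 tilt [-1.0e-04 -1.7e-03 -1.0e+00] q [-1.24  0.48  0.02  1.56 -0.01  1.11 -0.08] F [ 0.1  0.5 -0.2] gap 0.0855
shift before turn [-5.17  -4.532  0.112] after turn [-4.173 -5.463  0.104] turn [-0.002 -0.    -0.19 ]
```

```bash
python3 -m crank '[[[0,0,0,0,0,-0.1,1],[0,0,0,0,0,-0.09,1],[-0.26,-0.34,0,0,0,0,1],[-0.26,-0.34,0,0,0,0,1],[-0.26,-0.34,0,0,0,0,1],[-0.26,-0.34,0,0,0,0,1],[-0.26,-0.34,0,0,0,0,1],[-0.26,-0.34,0,0,0,0,1],[-0.26,-0.34,0,0,0,0,1],[-0.26,-0.34,0,0,0,0,1]]]'
python3 -c "
from h import *
plan([0.562,-.0188,.22],76.3)"
```

```text
clock: 1.35
eef_pos: [0.4242, 0.2963, 0.2311]
eef_rot: [-0.0, 0.119, 0.993, -0.0]
force: [-0.4, -0.1, -0.1]
finger_gap: 0.0856
gripper_force: 0.0
t 1.35 pos [0.4242 0.2963 0.2311] yaw_y 76.31 tilt [ 3.e-04 -4.e-04 -1.e+00] q [-0.8   0.22  0.08  1.93 -0.02  0.99  0.62] F [-0.4 -0.1 -0.1] gap 0.0856
shift before turn [-2.085 -2.735  0.111] after turn [-2.086 -2.735  0.111] turn [-0. -0.  0.]
```

```bash
python3 -m crank '[[[-0.3,-0.39,0,0,0,0,1],[-0.3,-0.39,0,0,0,0,1],[-0.3,-0.39,0,0,0,0,1],[-0.3,-0.39,0.03,0,0,0,1],[-0.3,-0.39,0.03,0,0,0,1],[-0.3,-0.39,0.03,0,0,0,1],[-0.29,-0.39,0.02,0,0,0,1],[0,0,0,0,0,0,1]]]' >/dev/null
python3 -c "
from h import *
plan([0.562,-.0188,.0145],76.3)
P=[(0.562,-0.0188,np.radians(-13.7))]
c=calibration('wrist');i=grab_frame('wrist')
q=proj(c,box(*P[0]));print(q.round(0).tolist())
cv2.imwrite('pics/w1raw.png',i)
cv2.imwrite('pics/w1.png',overlay(i,c,P,0,0,512,384,1.5))
"
```

```text
t 2.35 pos [ 0.5628 -0.0217  0.2199] yaw_y 75.91 tilt [-2.0e-04 -2.3e-03 -1.0e+00] q [-0.31  0.31  0.29  1.86 -0.1   0.99  1.35] F [-0.5  1.  -0.2] gap 0.0855
shift before turn [0.015 0.031 2.054] after turn [0.014 0.026 2.054] turn [-0.002  0.    -0.007]
[[284.0, 234.0], [232.0, 234.0], [228.0, 111.0], [287.0, 110.0], [275.0, 214.0], [241.0, 214.0], [239.0, 118.0], [276.0, 118.0]]
```

View pics/w1.png

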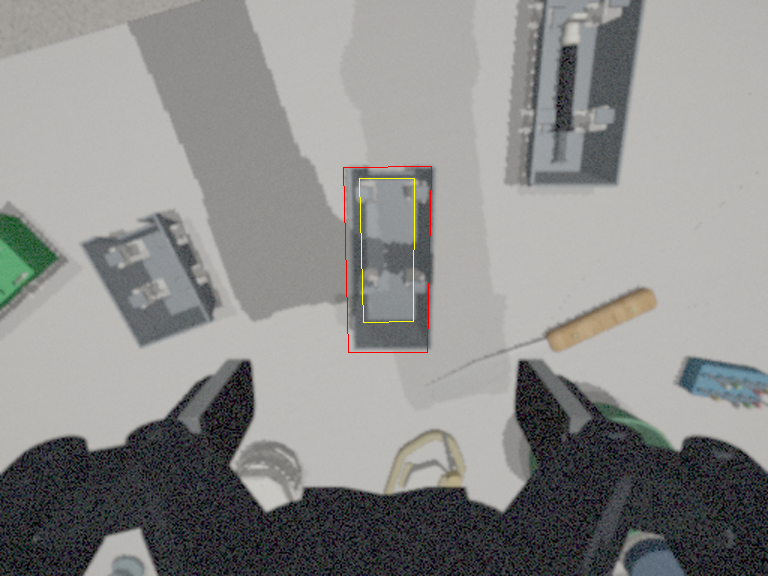

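```bash
python3 - <<'E'
import cv2,numpy as np
g=cv2.cvtColor(cv2.imread('pics/w1raw.png'),6).astype(int)
for r0 in(122,170,220): print(r0,'L',[int(g[r0:r0+8,c].mean()) for c in range(226,246)],'R 280..',[int(g[r0:r0+8,c].mean()) for c in range(278,296)])
for c0 in(238,250,262,274): print(c0,'top104..',[int(g[r,c0:c0+6].mean()) for r in range(104,124)],'bot226..',[int(g[r,c0:c0+6].mean()) for r in range(222,242)])
E
```

```text
122 L [138, 137, 133, 118, 98, 89, 94, 94, 74, 50, 52, 69, 85, 93, 100, 105, 105, 107, 106, 103] R 280.. [88, 82, 80, 82, 86, 87, 74, 55, 34, 36, 59, 83, 101, 115, 120, 120, 121, 120]
170 L [82, 83, 83, 81, 82, 82, 80, 71, 56, 44, 31, 28, 31, 27, 30, 29, 27, 29, 36, 44] R 280.. [27, 26, 25, 28, 25, 25, 26, 25, 27, 32, 60, 92, 114, 120, 120, 120, 120, 120]
220 L [137, 137, 138, 138, 137, 137, 136, 133, 122, 98, 71, 49, 42, 41, 41, 41, 42, 42, 41, 41] R 280.. [35, 36, 37, 31, 32, 30, 29, 40, 63, 87, 108, 118, 119, 120, 120, 120, 120, 119]
238 top104.. [136, 137, 136, 136, 135, 125, 107, 84, 58, 34, 30, 31, 32, 34, 38, 50, 70, 95, 103, 93] bot226.. [41, 42, 41, 42, 42, 40, 40, 42, 45, 55, 82, 111, 132, 137, 137, 138, 136, 137, 136, 137]
250 top104.. [120, 120, 118, 119, 120, 119, 120, 120, 116, 102, 83, 73, 55, 38, 39, 66, 85, 91, 90, 90] bot226.. [37, 37, 36, 38, 39, 42, 41, 41, 43, 58, 84, 111, 132, 137, 138, 137, 138, 138, 138, 137]
262 top104.. [118, 119, 119, 119, 120, 119, 119, 119, 117, 104, 86, 73, 55, 38, 42, 67, 86, 91, 88, 89] bot226.. [37, 37, 36, 37, 36, 37, 36, 35, 39, 55, 76, 101, 116, 121, 122, 123, 123, 124, 124, 124]
274 top104.. [120, 119, 119, 119, 118, 109, 89, 68, 51, 43, 46, 47, 44, 36, 41, 64, 89, 103, 103, 90] bot226.. [37, 38, 40, 37, 37, 37, 36, 32, 40, 54, 77, 101, 116, 119, 119, 119, 119, 120, 120, 120]
```

```bash
python3 -m crank '[[[0.3,0.32,0,0,0,0,1],[0.3,0.32,0,0,0,0,1],[0.3,0.32,0,0,0,0,1],[0.3,0.32,0,0,0,0,1],[0,0,0,0,0,0,1],[0,0,0,0,0,0,1]]]' >/dev/null
python3 -c "
from h import *
plan([0.5625,-.0163,.1],76.3)
P=[(0.472,0.1356,np.radians(-14))]
c=calibration('wrist');i=grab_frame('wrist')
q=proj(c,box(*P[0]));print(q.round(1).tolist())
cv2.imwrite('pics/w2raw.png',i)
cv2.imwrite('pics/w2.png',overlay(i,c,P,170,70,350,260,3.1))
"
```

```text
t 3.15 pos [0.4757 0.1364 0.2203] yaw_y 76.41 tilt [ 1.e-04 -1.e-04 -1.e+00] q [-0.58  0.19  0.2   2.   -0.05  0.96  0.98] F [ 0.1 -0.  -0. ] gap 0.0852
shift before turn [-1.202 -1.28   1.203] after turn [-1.205 -1.278  1.203] turn [-0.    -0.     0.002]
[[279.7, 232.5], [227.1, 232.2], [224.3, 108.2], [283.6, 108.6], [270.4, 212.5], [237.0, 212.3], [235.9, 116.5], [272.4, 116.8]]
```

View pics/w2.png

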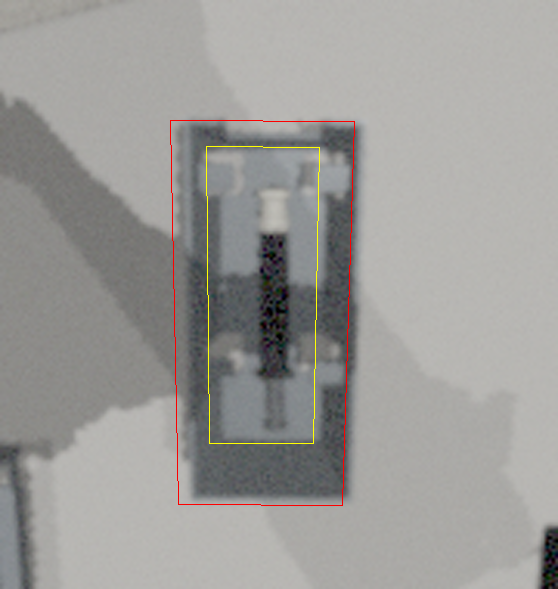

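The wrist view shows the full bin about 4 mm to +y of the top-camera estimate. I'll half-turn the tool and look again, which separates a camera-mount bias from a real offset. The grasp can then be made in that orientation.

```bash
python3 -m crank '[[[0,0,0,0,0,0.17,1],[0,0,0,0,0,0.17,1],[0,0,0,0,0,0.17,1],[0,0,0,0,0,0.17,1],[0,0,0,0,0,0.17,1],[0,0,0,0,0,0.17,1],[0,0,0,0,0,0.17,1],[0,0,0,0,0,0.17,1],[0,0,0,0,0,0.17,1]]]' >/dev/null
python3 -m crank '[[[0,0,0,0,0,0.17,1],[0,0,0,0,0,0.17,1],[0,0,0,0,0,0.17,1],[0,0,0,0,0,0.17,1],[0,0,0,0,0,0.17,1],[0,0,0,0,0,0.17,1],[0,0,0,0,0,0.17,1],[0,0,0,0,0,0.17,1],[0,0,0,0,0,0.11,1],[0,0,0,0,0,0,1]]]' >/dev/null
python3 -c "
from h import *
plan([0.5625,-.0163,.1],-103.7)
P=[(0.472,0.1356,np.radians(-14))]
c=calibration('wrist');i=grab_frame('wrist')
q=proj(c,box(*P[0]));print(q.round(1).tolist())
cv2.imwrite('pics/w3raw.png',i)
x,y=q.mean(0).astype(int); x0,y0=max(x-90,0),max(y-95,0);print(x0,y0)
cv2.imwrite('pics/w3.png',overlay(i,c,P,x0,y0,x0+180,y0+190,3.1))
"
```

```text
t 5.58 pos [0.4765 0.135  0.2203] yaw_y -103.73 tilt [ 3.e-04  4.e-04 -1.e+00] q [-0.96  0.22  0.65  2.02 -0.16  0.95 -2.04] F [-0.7 -0.2 -0.4] gap 0.0853
shift before turn [1.195 1.265 1.204] after turn [1.194 1.266 1.203] turn [ 0. -0. -0.]
[[228.2, 112.5], [287.2, 112.8], [283.2, 235.9], [230.7, 235.7], [239.3, 120.3], [275.7, 120.4], [273.6, 215.6], [240.3, 215.4]]
167 76
```

View pics/w3.png

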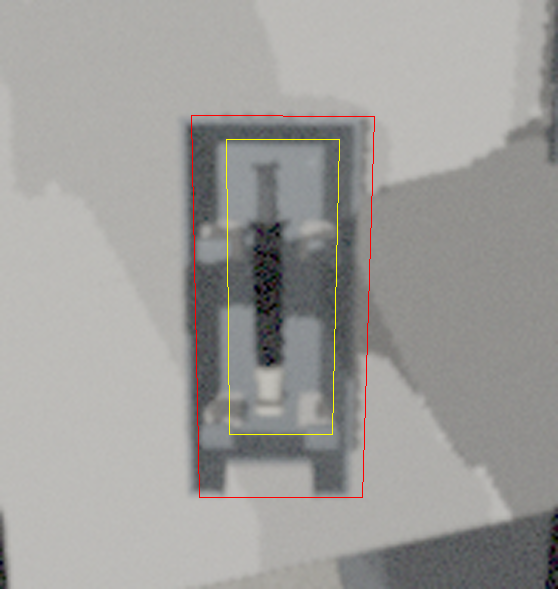

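The offset is real: it has the same sign after the half turn. The full bin is at about (0.4725, 0.1396) with yaw -14°, and the empty bin at about (0.5625, -0.0153). I'll go to the empty bin.

```bash
python3 -m crank '[[[0.3,0.31,0,0,0,0,1],[0.3,0.31,0,0,0,0,1],[0.3,0.32,0,0,0,0,1],[0.29,0.32,0,0,0,0,1],[0,0,0.4,0,0,0,1],[0,0,0.4,0,0,0,1],[0,0,0.4,0,0,0,1],[0,0,0,0,0,0,1]]]' >/dev/null
python3 -c "
from h import *
plan([0.5625,-.0153,.0145],-103.7)
"
```

```text
t 6.62 pos [ 0.5597 -0.0151  0.0979] yaw_y -103.63 tilt [-0.0056  0.0022 -1.    ] q [-0.54  0.52  0.59  1.97 -0.41  0.77 -1.51] F [ 0.2 -0.7  0.3] gap 0.0851
shift before turn [ 0.033 -0.007  0.834] after turn [ 0.028 -0.005  0.834] turn [0.002 0.005 0.001]
```

```bash
python3 -m crank '[[[0.03,-0.01,0.2,0,0,0,1],[0,0,0.2,0,0,0,1],[0,0,0.2,0,0,0,1],[0,0,0.12,0,0,0,1],[0,0,0.08,0,0,0,1],[0,0,0,0,0,0,1]]]'
python3 -c "
from h import *
plan([0.5625,-.0153,.0145],-103.7)
"
```

```text
clock: 7.38
eef_pos: [0.5648, -0.0145, 0.0199]
eef_rot: [0.0, 0.993, -0.119, -0.0]
force: [-0.0, -0.2, 0.2]
finger_gap: 0.0855
gripper_force: 0.0
t 7.38 pos [ 0.5648 -0.0145  0.0199] yaw_y -103.69 tilt [-7.e-04  3.e-04 -1.e+00] q [-0.46  0.64  0.5   1.99 -0.51  0.63 -1.44] F [-0.  -0.2  0.2] gap 0.0855
shift before turn [-0.02   0.013  0.054] after turn [-0.02   0.013  0.054] turn [0.    0.001 0.   ]
```

Small correction, then close.

```bash
python3 -m crank '[[[-0.02,0.01,0.05,0,0,0,1],[0,0,0,0,0,0,1],[0,0,0,0,0,0,-1],[0,0,0,0,0,0,-1],[0,0,0,0,0,0,-1],[0,0,0,0,0,0,-1],[0,0,0,0,0,0,-1]]]'
python3 -c "
from h import *
plan([0.5625,-.0153,.18],-103.7)
"
```

```text
clock: 8.25
eef_pos: [0.5632, -0.0149, 0.0159]
eef_rot: [-0.0, 0.993, -0.119, 0.0]
force: [-1.4, -0.6, 4.6]
finger_gap: 0.0614
gripper_force: 65.3
t 8.25 pos [ 0.5632 -0.0149  0.0159] yaw_y -103.69 tilt [ 6.e-04 -5.e-04 -1.e+00] q [-0.46  0.65  0.49  2.   -0.52  0.62 -1.43] F [-1.4 -0.6  4.6] gap 0.0614
shift before turn [-0.005  0.005 -1.641] after turn [-0.006  0.005 -1.641] turn [-0.    -0.001  0.   ]
```

```bash
python3 -m crank '[[[0,0,-0.15,0,0,0,-1],[0,0,-0.4,0,0,0,-1],[0,0,-0.5,0,0,0,-1],[0,0,-0.5,0,0,0,-1],[-0.3,-0.32,0,0,0,0,-1],[-0.3,-0.32,0,0,0,0,-1],[-0.3,-0.32,0,0,0,0,-1],[-0.3,-0.32,0,0,0,0,-1],[0,0,0,0,0,-0.15,-1],[0,0,0,0,0,-0.17,-1]]]'
python3 -m crank '[[[0,0,0,0,0,-0.17,-1],[0,0,0,0,0,-0.17,-1],[0,0,0,0,0,-0.17,-1],[0,0,0,0,0,-0.17,-1],[0,0,0,0,0,-0.17,-1],[0,0,0,0,0,-0.17,-1],[0,0,0,0,0,-0.17,-1],[0,0,0,0,0,-0.17,-1],[0,0,0,0,0,-0.17,-1],[0,0,0,0,0,-0.17,-1]]]' >/dev/null
python3 -c "
from h import *
plan([0.4725,.1396,.18],76)
"
```

```text
clock: 9.5
eef_pos: [0.476, 0.1386, 0.1709]
eef_rot: [-0.0, 0.999, 0.052, 0.0]
force: [0.3, -0.5, -1.7]
finger_gap: 0.0608
gripper_force: 65.8
t 10.75 pos [0.4765 0.1374 0.171 ] yaw_y 17.82 tilt [-4.e-04  4.e-04 -1.e+00] q [-0.61  0.26  0.24  2.05 -0.08  0.84 -0.01] F [-0.   0.6 -2. ] gap 0.0606
shift before turn [ 0.033 -0.031 -0.09 ] after turn [ 0.044  0.011 -0.09 ] turn [ 0.     0.001 -0.97 ]
```

```bash
python3 -m crank '[[[0,0,0,0,0,-0.17,-1],[0,0,0,0,0,-0.17,-1],[0,0,0,0,0,-0.17,-1],[0,0,0,0,0,-0.17,-1],[0,0,0,0,0,-0.17,-1],[0,0,0,0,0,-0.12,-1],[0.04,0.01,0,0,0,0,-1],[0,0,0,0,0,0,-1]]]' >/dev/null
python3 -c "
from h import *
plan([0.4725,.1396,.05],76)
c=calibration('wrist');i=grab_frame('wrist');cv2.imwrite('pics/w4raw.png',i)
cv2.imwrite('pics/w4.png',overlay(i,c,[(0.4725,0.1396,np.radians(-14))],110,20,380,290,2.2))
"
```

```text
t 11.75 pos [0.4725 0.1399 0.1705] yaw_y 75.59 tilt [-1.e-04 -1.e-04 -1.e+00] q [-0.47  0.25  0.06  2.05 -0.02  0.84  0.93] F [ 0.6  0.5 -1.3] gap 0.0609
shift before turn [-0.    -0.003  1.205] after turn [-1.000e-03 -3.000e-03  1.205e+00] turn [-0.     0.    -0.007]
```

View pics/w4.png

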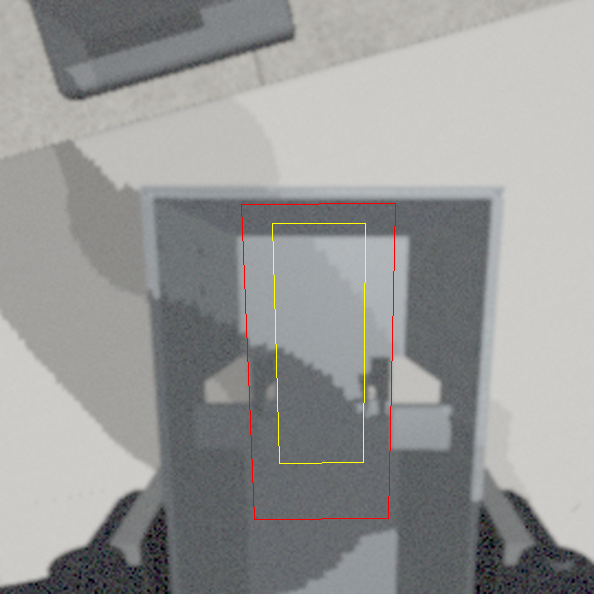

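```bash
python3 -c "
from h import *
c=calibration('wrist')
p=back(c,[(175,105),(338.6,105)],.1996);print(p,np.linalg.norm(p[1]-p[0]))
d=np.array([np.cos(np.radians(-14)),np.sin(np.radians(-14)),0]);n=np.array([-d[1],d[0],0])
o=get_obs()['eef_pos'];print((p-o)@d,(p-o)@n)
for k in(.14,.062):print('ctr',(p.mean(0)-[.4725,.1396,0])@d+.07)
"
```

```text
[[0.39517971 0.12965854 0.1996    ]
 [0.41022072 0.18823868 0.1996    ]] 0.06048028452390051
[-0.07276868 -0.07234626] [-0.028635    0.03184381]
ctr -0.002407286181538709
ctr -0.002407286181538709
```

```bash
python3 -m crank '[[[-0.01,0,0.2,0,0,-0.007,-1],[0,0,0.25,0,0,0,-1],[0,0,0.25,0,0,0,-1],[0,0,0.2,0,0,0,-1],[0,0,0,0,0,0,-1],[0,0,0,0,0,0,-1]]]'
python3 -c "
from h import *
plan([0.4735,.1394,.0489],76)
"
```

```text
clock: 12.55
eef_pos: [0.4744, 0.1398, 0.081]
eef_rot: [0.0, 0.121, 0.993, 0.0]
force: [0.7, 0.4, -2.4]
finger_gap: 0.0607
gripper_force: 65.7
t 12.55 pos [0.4744 0.1398 0.081 ] yaw_y 76.1 tilt [-8.e-04  5.e-04 -1.e+00] q [-0.46  0.39  0.05  2.11 -0.03  0.64  0.95] F [ 0.7  0.4 -2.4] gap 0.0607
shift before turn [ 0.008 -0.006  0.321] after turn [ 0.008 -0.006  0.321] turn [0.    0.001 0.002]
```

```bash
python3 -m crank '[[[0.008,-0.006,0.1,0,0,0,-1],[0,0,0.07,0,0,0,-1],[0,0,0.05,0,0,0,-1],[0,0,0.04,0,0,0,-1],[0,0,0,0,0,0,-1]]]'
python3 -c "
from h import *
plan([0.4735,.1394,.0489],76)
"
```

```text
clock: 13.18
eef_pos: [0.4728, 0.1391, 0.054]
eef_rot: [-0.0, 0.121, 0.993, -0.0]
force: [-0.2, 0.5, -1.1]
finger_gap: 0.061
gripper_force: 65.8
t 13.18 pos [0.4728 0.1391 0.054 ] yaw_y 76.13 tilt [ 5.e-04 -4.e-04 -1.e+00] q [-0.45  0.44  0.05  2.13 -0.04  0.58  0.95] F [-0.2  0.5 -1.1] gap 0.061
shift before turn [-0.006  0.005  0.051] after turn [-0.006  0.005  0.051] turn [-0.    -0.001  0.002]
```

No contact force, so it has entered. I'll lower the last few millimetres gently.

```bash
python3 -m crank '[[[-0.005,0.005,0.025,0,0,0,-1],[0,0,0.015,0,0,0,-1],[0,0,0,0,0,0,-1]]]'
python3 -c "
from h import *
plan([0.4735,.1394,.0489],76)
i=grab_frame('scene');cv2.imwrite('pics/s5raw.png',i)
a=(255*(i[190:320,130:270]/255.)**.5).astype('uint8');cv2.imwrite('pics/s5.png',cv2.resize(a,None,fx=4.5,fy=4.5,interpolation=2))
"
```

```text
clock: 13.55
eef_pos: [0.4735, 0.1396, 0.0502]
eef_rot: [-0.0, 0.121, 0.993, -0.0]
force: [-0.1, -0.6, -1.3]
finger_gap: 0.061
gripper_force: 65.8
t 13.55 pos [0.4735 0.1396 0.0502] yaw_y 76.14 tilt [ 1.e-04 -0.e+00 -1.e+00] q [-0.45  0.45  0.05  2.13 -0.04  0.57  0.95] F [-0.1 -0.6 -1.3] gap 0.061
shift before turn [-0.    -0.002  0.013] after turn [-0.    -0.002  0.013] turn [-0.    -0.     0.002]
```

View pics/s5.png

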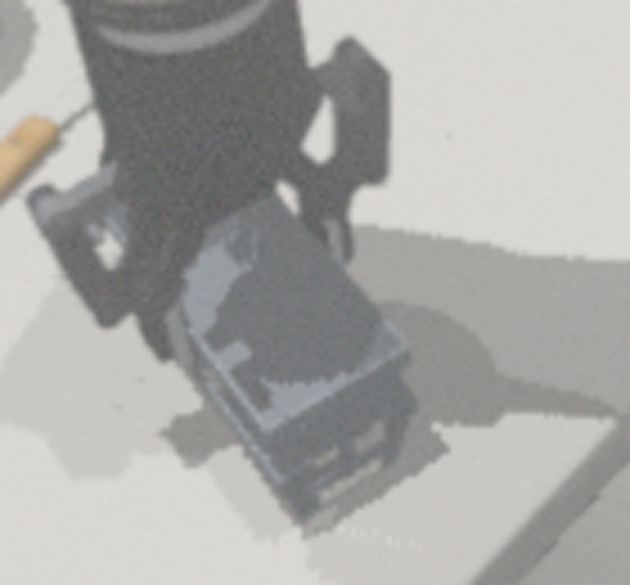

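The upper bin sits in the lower one, with its plain end at (335,390) above the dipped front. I'll lower until contact.

```bash
python3 -m crank '[[[0,0,0.013,0,0,0,-1],[0,0,0,0,0,0,-1],[0,0,0,0,0,0,-1]]]'; python3 -m crank '[[[0,0,0.007,0,0,0,-1],[0,0,0,0,0,0,-1]]]'
```

```text
clock: 13.98
eef_pos: [0.4735, 0.1396, 0.049]
eef_rot: [-0.0, 0.121, 0.993, -0.0]
force: [0.6, -0.4, -1.6]
finger_gap: 0.061
gripper_force: 65.9
clock: 14.22
eef_pos: [0.4736, 0.1396, 0.0489]
eef_rot: [-0.0, 0.121, 0.993, 0.0]
force: [-2.4, -1.3, 6.9]
finger_gap: 0.0608
gripper_force: 66.7
```

Contact came at exactly the height for resting on the ledges (+33 mm). I'll release and retreat.

```bash
python3 -m crank '[[[0,0,0,0,0,0,0.6],[0,0,0,0,0,0,1],[0,0,0,0,0,0,1],[0,0,0,0,0,0,1],[0,0,-0.1,0,0,0,1],[0,0,-0.3,0,0,0,1],[0,0,-0.5,0,0,0,1],[0,0,-0.5,0,0,0,1],[0,0,-0.4,0,0,0,1]]]'
python3 -m crank '[[[0.1,0.5,0,0,0,0,1],[0.1,0.5,0,0,0,0,1],[0.1,0.5,0,0,0,0,1],[0.1,0.5,0,0,0,0,1],[0,0.5,0,0,0,0,1],[0,0,0,0,0,0,1],[0,0,0,0,0,0,1]]]'
python3 -c "
from h import *
t=grab_frame('top');s=grab_frame('scene')
def up(i,x0,y0,x1,y1,f):
  a=(255*(i[y0:y1,x0:x1]/255.)**.5).astype('uint8');return cv2.resize(a,None,fx=f,fy=f,interpolation=2)
c=calibration('top')
L=(0.4725,0.1396,np.radians(-14));a=up(t,115,150,200,250,4.5)
for dz,col in((0,(0,0,255)),(.033,(0,255,0))):
  b=box(*L)[:4]+[0,0,dz];q=np.round((proj(c,b)-[115,150]+.5)*4.5).astype(int);cv2.polylines(a,[q],True,col,1)
b=up(s,145,200,235,300,4.5);cv2.imwrite('pics/fin.png',np.hstack([a,b]))
"
```

```text
clock: 15.35
eef_pos: [0.4738, 0.1396, 0.2312]
eef_rot: [0.001, 0.121, 0.993, 0.001]
force: [0.0, -0.0, 0.6]
finger_gap: 0.0854
gripper_force: 0.0
clock: 16.23
eef_pos: [0.4947, 0.391, 0.2284]
eef_rot: [0.0, 0.121, 0.993, -0.0]
force: [-0.1, -0.0, -0.3]
finger_gap: 0.0855
gripper_force: 0.0
```

View pics/fin.png

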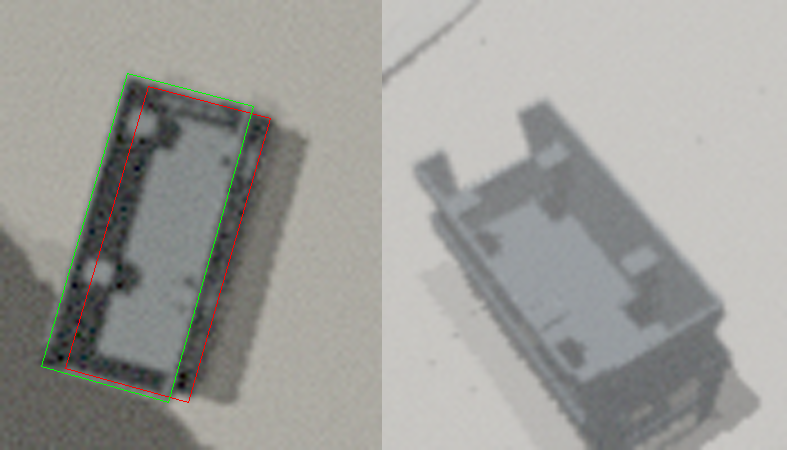

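The upper bin sits level and aligned in the lower one. Its dip is at the far end, over the lower bin's plain end, and its plain end is above the lower dip. The gripper is clear of it.

```bash
python3 -c "
from cell import robot
print(robot.hand_in())"
```

```text
the job is handed in; nothing more can be done
None
```

The long empty bin is stacked, turned end for end, on the bin with the syringe; contact came at the ledge height, it looked level in the final pictures, and the job was handed in at about 16 s of the 38 s allowed.

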